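Feel along the tray rim for the release notch and hold its key down

TASK

Hold the watchmaker's movement tray open for your colleague: touch the left end cap of its front rim with a fingertip, then feel along the rim with it from there until you find the notch, press the sprung key inside it all the way down and keep it down, so that the dust cover stays open; the program finishes while still holding it. Do not touch the dust cover itself, and leave the loose things on and around the tray where they are: nothing is to be picked up.

Things in the scene. Friction and masses are not known exactly. Their poses are not given: they have to be found in the camera images.
- case: Movement tray: wooden case 200 mm deep (x), 410 wide (y), deck 60 high, fixed to the bench at a varying place and yaw. Origin under its centre; its x points away from the robot (front is -x), y to the robot's left, z up. A level, rigid aluminium rim runs along its front edge between two wooden end caps, its centre line 81 mm in front of the origin. Rails of the cover reach 70 mm up.
- left_cap: The wooden end cap at the left (+y) end of the rim, part of the tray: 40 mm deep, 95 mm wide along the rim, origin at the centre of its top face (64 mm above the bench), axes as the tray's.
- cap_inner (a point): Point on the top of the left end cap, 15 mm from where it meets the rim, on the rim's centre line, 64 mm above the bench.
- rim_left (a point): Left end of the exposed rim, on its centre line, at its top (60 mm above the bench). The rim is 36 mm deep and 220 mm long between the caps. It has one notch, 50 mm long along the rim and cut across its full depth; its centre lies anywhere within 45 mm either side of the rim's middle, different every time and not reported.
- rim_right (a point): Right end of the exposed rim, on its centre line, at its top (60 mm above the bench).
- key (a joint): Travel (m) of the sprung release key, a flat aluminium bar 32 mm deep running inside the rim and bare only on the floor of the notch (along its whole 50 mm): 0 at rest, its top 10 mm below the rim's top; 0.008 fully down at a hard stop, 18 mm below the rim's top. Takes about 2 N to start and 5 to 6 N fully down; springs back when let go.
- cover: Sliding dust cover over three wells with watch movements: dark steel panel 80 mm (x) by 172 mm, top 66 mm above the bench (rear strip 69 mm), near edge 26 mm behind the rim's centre line when shut. Origin below its centre at bench height. Geared to the key: slides 5 mm away from the robot for each mm of key travel (40 mm in all) and shuts when the key is let go. Not to be touched.
- cup_a: off-white parts cup, 52 mm across, 32 mm high, standing on the left deck of the tray; origin under its centre. Loose, to be left alone.
- weight: small knobbed brass weight, 32 mm across, 26 mm high, standing on the right deck of the tray; origin under its centre. Loose, to be left alone.
- cup_b: off-white parts cup, 60 mm across, 36 mm high, on the bench just in front of the tray; origin under its centre. Loose, to be left alone.
- tin: flat dark steel tin, 72 mm across, 18 mm high, on the bench just in front of the tray; origin under its centre. Loose, to be left alone.
- holder: white movement holder with a watch movement on it, 38 mm across, 32 mm high, on the bench just in front of the tray; origin under its centre. Loose, to be left alone.
- loupe: black eye loupe standing on end, 36 mm across, 36 mm high, on the bench just in front of the tray; origin under its centre. Loose, to be left alone.
- driver: small screwdriver, 120 mm long, lying on the left deck of the tray. Loose, to be left alone.
- dish: shallow glass dish, 64 mm across, 16 mm high, on the right deck of the tray; origin under its centre. Loose, to be left alone.

How it is judged (in metres and radians):
On the way, in this order (a step that is already met when the one before it is completed fails the run):
1. a fingertip touches the left end cap, the key not yet pressed (contact force between the fingers and left_cap above 0.5 N and value of joint key below 0.001 m), for 0.02 s.
2. the fingertip, off the cap, feels along the rim for a moment (0.1 s of contact), the key not yet pressed (contact force between the fingers and case above 0.5 N and contact force between the fingers and left_cap below 0.1 N and value of joint key below 0.001 m), for 0.1 s.
3. the fingers press the key down in its notch and the dust cover is open (value of joint key above 0.006 m and x of cover in the frame of case above 0.013 m and contact force between the fingers and case above 1.5 N and contact force between the fingers and cover below 0.3 N), for 0.3 s.
At the end, for the whole second after the job is handed in: The key is down more than 6 of its 8 mm and the dust cover is open by more than 28 mm of its 40 mm, with the fingers still pressing on the tray with more than 1.5 N and not on the cover, through the last second (all of step 3); the arm keeps its last pose, push and grip.
It fails at once if the dust cover is touched by the robot (contact force between any of the fingers, the arm and cover above 1 N).
It fails at once if a loose thing is picked up or shifted by more than 20 mm (distance of any of cup_a, weight, cup_b, tin, holder, loupe, driver, dish from where it was at the start of the episode above 0.02 m).
It also fails if it takes over 51 s, if anything falls off the work surface, if the arm or the gripper's body presses on something with over 40 N, if the wrist force passes 120 N, or if a joint passes its speed limit or range.

ROBOT

A 6-joint arm with a two-finger parallel gripper is mounted at the origin on the work surface. World frame = base frame: x ahead of the robot, y to its left, z up, the work surface at z = 0. Lengths are in m, angles in degrees, forces in N, time in s.
With the tool pointing down it reaches from about 0.25 to 0.775 m from the base axis. Payload 4 kg.
Tool frame: the origin (TCP) lies on the centre line of the jaws, within the pads' length; the fingertips stand env.tcp_to_tips ahead of it and the grasp point (between the pads) lies 11 mm behind it (env.tcp_to_tips is the distance from the TCP to the fingertips, in m); z points along the fingers, y is the direction in which the jaws open and shut (so a half turn about z gives the same grasp; the last joint's range is limited). The gripper opens to 94 mm and grips with 3 to 60 N. Pads are 16 mm wide; open, the fingers measure 119 mm over their backs; the gripper's body (75 mm by 177 mm) begins 78 mm behind the grasp point.
Start: joints at [-82.397, 4.996, 78.535, -0, 96.463, -5.907], TCP at [0.128, -0.535, 0.214] pointing down, gripper open.
Joint ranges: [-177.83, 177.83], [-43.37, 116.18], [15.69, 146.23], [-61.86, 241.86], [9.47, 152.12], [-147.06, 147.06]. Speed limits (degrees/s): [159.86, 159.86, 180, 180, 180, 180].

INTERFACE

Orientations are given as a 3x3 rotation matrix whose columns are the frame's x, y, z axes.
In Python, from workcell import env gives the robot as it stands. The module is installed in compiled form; this text tells all that it offers.
- The arm moves only by the tool arm_command, never from a script. Its argument "deltas" is a list that holds one entry, the list of rows, each a list of 6 numbers: the shift along the tool's x, y, z in mm, then the turn, a rotation vector about the tool's x, y, z in rad. A call has 1 to 10 rows; each row is the pose to reach, as a shift and turn from the pose commanded when the call began, along the tool's axes at that moment; what a row does not reach only later rows make up. A row lasts 1/8 s, in which the tool goes at most 62.5 mm and 10.7 degrees, less where a joint would pass 70% of its speed; a pose out of reach is approached as far as the arm can. A call with a gripper value outside its range is refused whole. "fingers" is the closure in counts, from 0 (fully open) to 255 (shut), set as the call begins (left out, the last holds). The fingers move at their own pace and stop on an object; "squeeze" is the grip in N (left out, the last holds). Time passes only in rows, so rows that repeat a pose let the fingers close. It gives the time, the measured TCP pose, the force and the opening at its end, in the units of the state.
- env.observe(): the state, without advancing time (a new reading comes with each control period).
- env.camera(name): name is "scene" or "side" or "wrist"; returns a dict with "pixels" (384x512x3 uint8, red, green, blue), "range_z" (384x512 float32, m along the optical axis (not along the pixel's ray), 0 where there is no reading), "fx", "fy", "cx", "cy" (pixels), "dist" ([k1, k2, p1, p2, k3] as OpenCV has them; the pictures are not rectified), "xyz" and "rotation" of the camera in the world. Camera axes: x right, y down, z forward; pixel columns grow to the right and rows downward; lengths in m; the calibration is good to about 2 mm. A picture is of the moment at which its call begins.
- env.finish_job(): hands the job in, once; it reports no verdict.
The state is a dict: "clock": time; "qpos": joint angles; "joint_vel": joint speeds; "effort": joint torques, N m; "tool_pos": TCP position; "tool_rot": TCP orientation; "force": force on the tool from outside, world axes, zero at the start; "moment": the same for the moment, N m; "opening": finger opening in m.
Only numpy, scipy, OpenCV 4.12 (cv2) and the standard library are available. Lean on these libraries where they do the work, as an engineer would, in place of code of your own. Each camera call takes 0.05 s, during which the arm holds its last target. There are 200 camera calls.

## Working session

There is one attempt and no reset: what is moved stays moved. The work goes in short steps, Python scripts to look and compute and a tool call to move; the robot and the scene stay as the last step left them, time stands still between calls to the robot, and variables do not carry over. Pictures are saved under pics/ and viewed, about 8 in all and at most 12, crops included, and the job is handed in when it is done.

Besides the shell and the picture viewer there is one more tool, called as name([rows], argument=value, ...), one row to a line, values as JSON. arm_command: Moves the arm, as the interface text tells. Its arguments: {"type":"object","properties":{"deltas":{"type":"array","items":{"type":"array","items":{"type":"array","items":{"type":"number"}}}},"fingers":{"type":"number"},"squeeze":{"type":"number"}},"required":["deltas"]}

```bash
mkdir -p pics
cat > h.py <<'E'
import numpy as np, cv2
from workcell import env
def cam(n):
    c=env.camera(n); c['K']=np.array([[c['fx'],0,c['cx']],[0,c['fy'],c['cy']],[0,0,1.]]); return c
def save(c,p): cv2.imwrite(p,c['pixels'][:,:,::-1])
def ray(c,uv):
    n=cv2.undistortPoints(np.array(uv,float).reshape(-1,1,2),c['K'],np.array(c['dist'],float)).reshape(-1,2)
    return np.c_[n,np.ones(len(n))]@np.array(c['rotation']).T
def plane(c,uv,z):
    d=ray(c,uv); o=np.array(c['xyz']); return o+d*((z-o[2])/d[:,2])[:,None]
def depth(c,uv):
    uv=np.array(uv).reshape(-1,2); zz=np.array([c['range_z'][int(v),int(u)] for u,v in uv]); return np.array(c['xyz'])+ray(c,uv)*zz[:,None]
def proj(c,P):
    R=np.array(c['rotation']); P=np.array(P,float).reshape(-1,3); q=(P-np.array(c['xyz']))@R
    return cv2.projectPoints(q,np.zeros(3),np.zeros(3),c['K'],np.array(c['dist'],float))[0].reshape(-1,2)
E
python3 - <<'E'
from h import *
s=env.observe();print(s, env.tcp_to_tips)
ims=[]
for n in ['scene','side']:
    c=cam(n);save(c,f'pics/{n}0.png');print(n,c['xyz'],c['rotation'],c['fx'])
E
```

```text
{'clock': 0.0, 'qpos': array([-8.24002361e+01,  5.03946896e+00,  7.86230486e+01, -2.12132717e-03,
        9.64606067e+01, -5.90721593e+00]), 'joint_vel': array([-0.00382564, -0.02740654, -0.00092418,  0.05585888,  0.11873708,
        0.07272155]), 'effort': array([-1.28433621e-03, -3.40184999e+01, -3.02427113e+01,  7.16182007e-02,
        3.29568679e-02, -1.48833078e-04]), 'tool_pos': array([ 0.12837497, -0.53428136,  0.21231572]), 'tool_rot': array([[ 9.72342468e-01,  2.33559461e-01, -3.20665643e-04],
       [ 2.33559608e-01, -9.72340163e-01,  2.12517977e-03],
       [ 1.84559758e-04, -2.14129709e-03, -9.99997690e-01]]), 'force': array([-0.49308297, -0.19546319,  0.6438813 ]), 'moment': array([ 0.00435478, -0.04691064,  0.02786828]), 'opening': 0.0938561600602544} 0.008
scene [1.20165201 0.16924427 0.60496085] [[-0.22471447  0.617879   -0.7534779 ]
 [ 0.97441743  0.14546759 -0.171318  ]
 [ 0.00375282 -0.77269963 -0.63476074]] 419.36723742543256
side [ 0.55279355 -0.57250421  0.50024484] [[ 0.99991775  0.00730063  0.01054518]
 [-0.00433595 -0.58136288  0.81363284]
 [ 0.01207061 -0.81361164 -0.5812834 ]] 446.3050376374939
```

View pics/scene0.png

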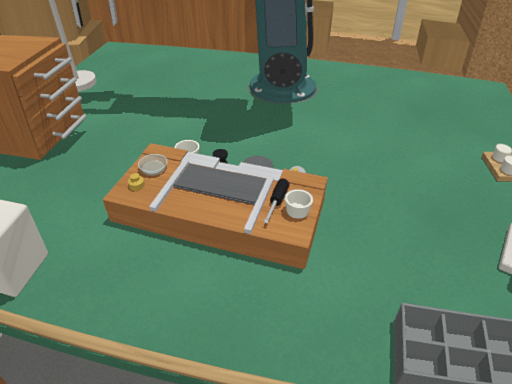

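View pics/side0.png

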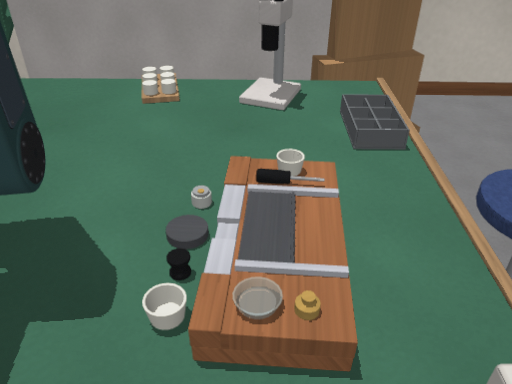

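The scene view shows the tray with its front towards the robot. The side view shows the rim's two light pieces at about (232,202) and (222,255), with the notch between them near v≈220-240, and the left cap at the far end (~(237,172)). Next I'll measure.

Run:
```python
from h import *
c=cam('side')
im=c['pixels'].astype(int)
vv,uu=np.mgrid[0:384,0:512]
P=np.array(c['xyz'])+ray(c,np.c_[uu.ravel(),vv.ravel()])*c['range_z'].reshape(-1,1)
P=P.reshape(384,512,3)
hsv=cv2.cvtColor(c['pixels'],cv2.COLOR_RGB2HSV)
m=((hsv[...,1]<70)&(hsv[...,2]>140)&(uu>195)&(uu<247)&(vv>180)&(vv<285)).astype(np.uint8)
n,l,st,ce=cv2.connectedComponentsWithStats(m)
for i in range(1,n):
    if st[i,4]<80: continue
    q=P[l==i]; uv=np.c_[uu[l==i],vv[l==i]]; print(st[i],np.median(q,0),np.percentile(q[:,2],[5,95]))
    k=q[:,2]>0.054
    print(cv2.minAreaRect((plane(c,uv[k],0.06)[:,:2]*1000).astype(np.float32)))
# case top: wood/all points z .05-.075
t=(P[...,2]>.050)&(P[...,2]<.068)&(uu>180)&(uu<370)&(vv>150)&(vv<370)
print('deck',cv2.minAreaRect((P[t][:,:2]*1000).astype(np.float32)), t.sum())
big=cv2.resize(c['pixels'][150:290,185:350],None,fx=4.5,fy=4.2,interpolation=cv2.INTER_CUBIC)
cv2.imwrite('pics/crop1.png',big[:,:,::-1])
```

```text
[196 185  15  14 115] [0.45882885 0.10592267 0.02743546] [-0.00148846  0.02922993]Traceback (most recent call last):
  File "<stdin>", line 14, in <module>
  File "h.py", line 10, in plane
    d=ray(c,uv); o=np.array(c['xyz']); return o+d*((z-o[2])/d[:,2])[:,None]
  File "h.py", line 7, in ray
    n=cv2.undistortPoints(np.array(uv,float).reshape(-1,1,2),c['K'],np.array(c['dist'],float)).reshape(-1,2)
      ~~~~~~~~~~~~~~~~~~~^^^^^^^^^^^^^^^^^^^^^^^^^^^^^^^^^^^^^^^^^^^^^^^^^^^^^^^^^^^^^^^^^^^^^
cv2.error: OpenCV(4.12.0) /io/opencv/modules/calib3d/src/undistort.dispatch.cpp:347: error: (-215:Assertion failed) CV_IS_MAT(_src) && CV_IS_MAT(_dst) && (_src->rows == 1 || _src->cols == 1) && (_dst->rows == 1 || _dst->cols == 1) && _src->cols + _src->rows - 1 == _dst->rows + _dst->cols - 1 && (CV_MAT_TYPE(_src->type) == CV_32FC2 || CV_MAT_TYPE(_src->type) == CV_64FC2) && (CV_MAT_TYPE(_dst->type) == CV_32FC2 || CV_MAT_TYPE(_dst->type) == CV_64FC2) in function 'cvUndistortPointsInternal'
```

Run:
```python
from h import *
c=cam('side')
vv,uu=np.mgrid[0:384,0:512]
P=(np.array(c['xyz'])+ray(c,np.c_[uu.ravel(),vv.ravel()])*c['range_z'].reshape(-1,1)).reshape(384,512,3)
hsv=cv2.cvtColor(c['pixels'],cv2.COLOR_RGB2HSV)
m=((hsv[...,1]<70)&(hsv[...,2]>140)&(uu>203)&(uu<247)&(vv>180)&(vv<285)&(P[...,2]>.054)).astype(np.uint8)
n,l,st,ce=cv2.connectedComponentsWithStats(m)
for i in range(1,n):
    if st[i,4]<80: continue
    q=P[l==i]; uv=np.c_[uu[l==i],vv[l==i]]; print(st[i],np.median(q,0),np.percentile(q[:,2],[5,95]))
    r=cv2.minAreaRect((plane(c,uv,0.06)[:,:2]*1000).astype(np.float32)); print(r,cv2.boxPoints(r).round().tolist())
t=(P[...,2]>.050)&(P[...,2]<.068)&(uu>180)&(uu<370)&(vv>150)&(vv<370)
r=cv2.minAreaRect((P[t][:,:2]*1000).astype(np.float32));print('deck',r,cv2.boxPoints(r).round().tolist(), t.sum())
big=cv2.resize(c['pixels'][150:290,185:350],None,fx=4.5,fy=4.2,interpolation=cv2.INTER_CUBIC)
cv2.imwrite('pics/crop1.png',big[:,:,::-1])
```

```text
[217 184  29  35 747] [0.51664105 0.0293121  0.0583444 ] [0.05703782 0.0594939 ]
((517.1275634765625, 30.581750869750977), (96.370361328125, 37.06156921386719), 85.50628662109375) [[495.0, -16.0], [532.0, -19.0], [539.0, 77.0], [502.0, 80.0]]
[204 238  33  37 897] [ 0.50617564 -0.1033059   0.05847915] [0.05715188 0.05972289]
((506.6094970703125, -102.04231262207031), (73.22000122070312, 36.972023010253906), 85.54811096191406) [[485.0, -137.0], [522.0, -140.0], [528.0, -67.0], [491.0, -64.0]]
[235 259  12   8  85] [ 0.53570344 -0.12675946  0.06861341] [0.06421477 0.06962767]
((535.8682250976562, -116.88006591796875), (15.641886711120605, 14.001358985900879), 0.4727522134780884) [[528.0, -110.0], [528.0, -124.0], [544.0, -124.0], [544.0, -110.0]]
deck ((592.0914306640625, -36.07554626464844), (413.5450744628906, 201.52476501464844), 85.39608001708984) [[475.0, -234.0], [676.0, -250.0], [709.0, 162.0], [508.0, 178.0]] 21840
```

View pics/crop1.png

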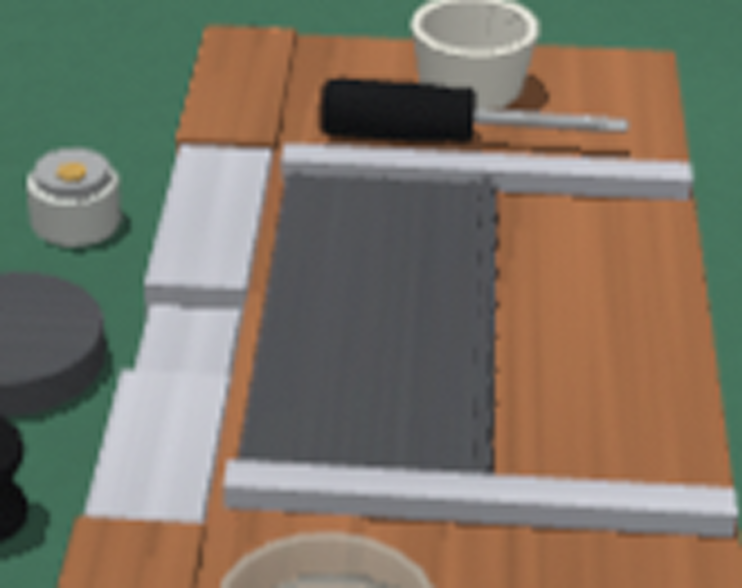

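The crop shows the rim clearly: left cap seam at about (225,147), notch from about (195,290) to (175,372), right cap seam at about (150,518). The measured rim runs from about (0.5205, 0.0785) to (0.5035, -0.1385) at yaw -4.5°, which gives 218 mm long and 37 mm deep against the stated 220 and 36. The notch centre should be near y ≈ -0.040. Now moving, fingers shut.

arm_command([
  [[42, -42, 0, 0, 0, 0.03], [84, -84, 0, 0, 0, 0.06], [127, -126, 0, 0, 0, 0.09], [170, -167, 0, 0, 0, 0.12], [212, -209, 0, 0, 0, 0.15], [254, -251, 0, 0, 0, 0.18], [297, -293, 0, 0, 0, 0.22], [340, -335, 0, 0, 0, 0.25], [382, -377, 0, 0, 0, 0.28], [424, -419, 0, 0, 0, 0.314]],
], fingers=255, squeeze=30)

```text
clock: 1.45
tool_pos: [0.4435, -0.0264, 0.2135]
tool_rot: [[0.997, -0.079, 0.001], [-0.079, -0.997, -0.001], [0.001, 0.0, -1.0]]
force: [0.4, -1.1, -0.4]
opening: 0.0005
```

arm_command([
  [[23, -44, 0, 0, 0, 0], [46, -88, 0, 0, 0, 0], [68, -131, 20, 0, 0, 0], [68, -131, 60, 0, 0, 0], [68, -131, 100, 0, 0, 0], [68, -131, 120, 0, 0, 0], [68, -131, 120, 0, 0, 0]],
])

```text
clock: 2.33
tool_pos: [0.5191, 0.0969, 0.0911]
tool_rot: [[0.997, -0.078, -0.005], [-0.078, -0.997, -0.0], [-0.005, 0.001, -1.0]]
force: [-0.0, -0.6, 0.3]
opening: 0.0003
```

Run:
```python
from h import *
s=env.observe();print(s['clock'],s['tool_pos'],s['force'],s['tool_rot'])
c=cam('side');big=cv2.resize(c['pixels'][110:290,150:350],None,fx=3.5,fy=3.3,interpolation=cv2.INTER_CUBIC)
cv2.imwrite('pics/crop2.png',big[:,:,::-1])
f=[env.observe()['force']]; print(f)
tip=s['tool_pos']+s['tool_rot'][:,2]*.008; print((proj(c,[tip])-[150,110])*[3.5,3.3])
```

```text
2.325 [0.51913712 0.09686277 0.09105388] [-0.02971502 -0.59741415  0.29823635] [[ 9.96939965e-01 -7.79920569e-02 -5.28628739e-03]
 [-7.79957696e-02 -9.96953565e-01 -4.99537864e-04]
 [-5.23122308e-03  9.10317315e-04 -9.99985903e-01]]
[array([0.34982378, 0.44160591, 0.75903614])]
[[294.35419769 190.6497698 ]]
```

View pics/crop2.png

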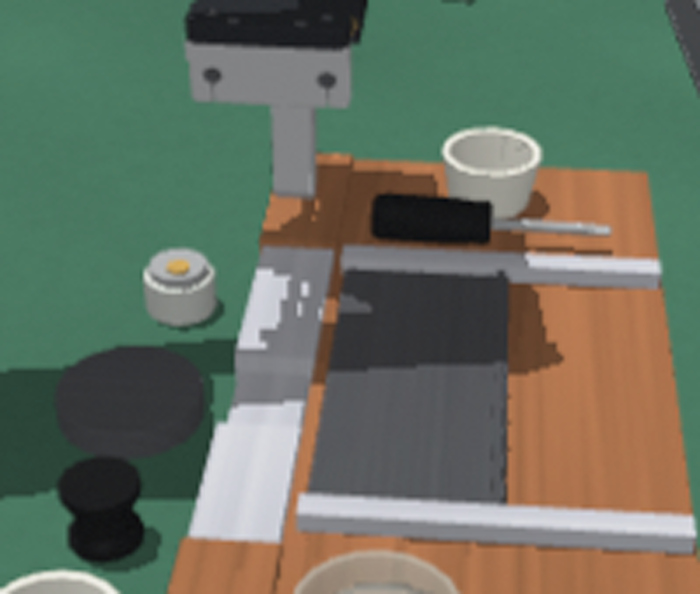

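The closed fingertip, at about (294,192) in the crop, is over the left cap and within its width. It sits about 19 mm above it. Descending gently.

arm_command([
  [[2, 0, 8, 0, 0, 0], [2, 0, 14, 0, 0, 0], [2, 0, 16, 0, 0, 0], [2, 0, 17, 0, 0, 0], [2, 0, 18, 0, 0, 0], [2, 0, 19, 0, 0, 0], [2, 0, 19, 0, 0, 0]],
])

```text
clock: 3.25
tool_pos: [0.5229, 0.0968, 0.0744]
tool_rot: [[0.997, -0.078, -0.0], [-0.078, -0.997, -0.0], [-0.0, 0.0, -1.0]]
force: [-0.2, 0.1, -0.3]
opening: 0.0005
```

arm_command([
  [[0, 0, 1, 0, 0, 0], [0, 0, 2, 0, 0, 0], [0, 0, 2, 0, 0, 0]],
])

```text
clock: 3.62
tool_pos: [0.5229, 0.0968, 0.0724]
tool_rot: [[0.997, -0.078, -0.0], [-0.078, -0.997, -0.0], [-0.0, 0.0, -1.0]]
force: [-0.3, 0.1, -0.3]
opening: 0.0009
```

arm_command([
  [[0, 0, 0.5, 0, 0, 0], [0, 0, 1, 0, 0, 0], [0, 0, 1, 0, 0, 0]],
])

```text
clock: 4.0
tool_pos: [0.5229, 0.0968, 0.0723]
tool_rot: [[0.997, -0.078, 0.0], [-0.078, -0.997, -0.0], [0.0, 0.0, -1.0]]
force: [-2.4, -1.3, 5.5]
opening: 0.0003
```

The cap is touched: 5.5 N at tip height 0.0643. Slide off it towards the rim and set down lightly there.

arm_command([
  [[0, 3, -1, 0, 0, 0], [0, 15, -2, 0, 0, 0], [0, 30, -2, 0, 0, 0], [0, 42, -1, 0, 0, 0], [0, 45, 1, 0, 0, 0], [0, 45, 2.5, 0, 0, 0], [0, 45, 3.5, 0, 0, 0], [0, 45, 4, 0, 0, 0], [0, 45, 4, 0, 0, 0]],
])

```text
clock: 5.12
tool_pos: [0.5193, 0.0518, 0.0683]
tool_rot: [[0.997, -0.078, -0.0], [-0.078, -0.997, -0.001], [0.0, 0.001, -1.0]]
force: [-2.3, -1.3, 4.4]
opening: 0.0003
```

arm_command([
  [[0, 0, 0, 0, 0, 0], [0, 6, 0, 0, 0, 0], [0, 14, 0, 0, 0, 0], [0, 22, 0, 0, 0, 0], [0, 30, 0, 0, 0, 0], [0, 38, 0, 0, 0, 0], [0, 46, 0, 0, 0, 0], [0, 54, 0, 0, 0, 0], [0, 60, 0, 0, 0, 0], [0, 60, 0, 0, 0, 0]],
])

```text
clock: 6.38
tool_pos: [0.5154, -0.0084, 0.0682]
tool_rot: [[0.997, -0.079, 0.002], [-0.079, -0.997, 0.0], [0.002, -0.0, -1.0]]
force: [-1.0, 2.8, 4.9]
opening: 0.0004
```

arm_command([
  [[0, 4, 0, 0, 0, 0], [0, 8, 0, 0, 0, 0], [0, 12, 0, 0, 0, 0], [0, 14, 0, 0, 0, 0], [0, 14, 0, 0, 0, 0]],
])

```text
clock: 7.0
tool_pos: [0.513, -0.0224, 0.0667]
tool_rot: [[0.997, -0.079, -0.002], [-0.079, -0.997, -0.0], [-0.002, 0.001, -1.0]]
force: [-0.3, -0.2, -0.6]
opening: 0.0008
```

arm_command([
  [[0, 3, 0, 0, 0, 0], [0, 6, 0, 0, 0, 0], [0, 8, 0, 0, 0, 0], [0, 8, 0, 0, 0, 0]],
])

```text
clock: 7.5
tool_pos: [0.513, -0.03, 0.0675]
tool_rot: [[0.997, -0.078, 0.0], [-0.078, -0.997, -0.0], [0.0, 0.0, -1.0]]
force: [-0.3, -0.5, 0.0]
opening: 0.0004
```

Force vanished at y ≈ -0.022, so the notch's left edge has been felt, consistent with the camera. Centre over the notch and lower.

arm_command([
  [[-1, 5, 0, 0, 0, 0], [-2, 10, 0, 0, 0, 0], [-2, 10, 2, 0, 0, 0], [-2, 10, 4, 0, 0, 0], [-2, 10, 6, 0, 0, 0], [-2, 10, 6, 0, 0, 0]],
])

```text
clock: 8.25
tool_pos: [0.51, -0.0395, 0.0611]
tool_rot: [[0.997, -0.078, -0.001], [-0.078, -0.997, 0.0], [-0.001, 0.0, -1.0]]
force: [0.9, -0.5, -0.5]
opening: 0.0008
```

arm_command([
  [[0, 0, 2, 0, 0, 0], [0, 0, 4, 0, 0, 0], [0, 0, 6, 0, 0, 0], [0, 0, 8, 0, 0, 0], [0, 0, 8, 0, 0, 0]],
])

```text
clock: 8.88
tool_pos: [0.5104, -0.0396, 0.0537]
tool_rot: [[0.997, -0.078, 0.001], [-0.078, -0.997, -0.0], [0.001, 0.0, -1.0]]
force: [-0.7, 0.4, 3.3]
opening: 0.0003
```

arm_command([
  [[0, 0, 2, 0, 0, 0], [0, 0, 4, 0, 0, 0], [0, 0, 5.5, 0, 0, 0], [0, 0, 6.5, 0, 0, 0], [0, 0, 6.5, 0, 0, 0], [0, 0, 6.5, 0, 0, 0]],
])

```text
clock: 9.62
tool_pos: [0.5105, -0.0397, 0.05]
tool_rot: [[0.997, -0.078, 0.001], [-0.078, -0.997, -0.0], [0.001, 0.0, -1.0]]
force: [-6.1, 0.7, 17.0]
opening: 0.0003
```

Run:
```python
from h import *
s=env.observe();print(s['clock'],s['tool_pos'],s['force'])
c=cam('side');big=cv2.resize(c['pixels'][110:330,140:350],None,fx=3,fy=2.7,interpolation=cv2.INTER_CUBIC)
cv2.imwrite('pics/crop3.png',big[:,:,::-1])
```

```text
9.625 [ 0.51052448 -0.0396662   0.05003944] [-6.0872709   0.6943022  16.96706963]
```

View pics/crop3.png

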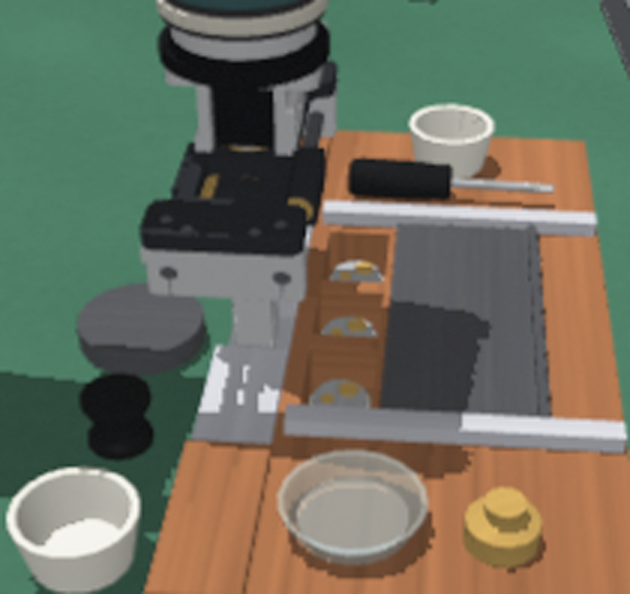

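The cover has slid back, the three wells are exposed at about (355,260), (350,325) and (340,390), and the finger is in the notch clear of the cover. The tip is at 42 mm, the hard stop. Hold briefly, then hand in.

arm_command([
  [[0, 0, 0, 0, 0, 0], [0, 0, 0, 0, 0, 0], [0, 0, 0, 0, 0, 0], [0, 0, 0, 0, 0, 0], [0, 0, 0, 0, 0, 0]],
])

```text
clock: 10.3
tool_pos: [0.5105, -0.0397, 0.05]
tool_rot: [[0.997, -0.078, 0.001], [-0.078, -0.997, -0.0], [0.001, 0.0, -1.0]]
force: [-5.7, 1.1, 17.9]
opening: 0.0004
```

Run:
```python
from h import *
s=env.observe();print(s['clock'],s['tool_pos'],s['force']); print(env.finish_job()); s=env.observe();print(s['clock'],s['tool_pos'],s['force'])
```

```text
10.3 [ 0.5105059  -0.0396815   0.05002871] [-5.6608332   1.09026167 17.93497567]
the job is handed in; nothing more can be done
None
the job is handed in; nothing more can be done
```

The key is down and the dust cover open, and I handed the job in at 10.3 s with the arm still holding the key. The hand-in gives no verdict.

- **Cap and rim:** the closed fingertip touched the left end cap at 5.5 N, then crossed to the rim lifted about 1–2 mm. It set down about 27 mm along the rim and felt along it at about 4–5 N until the force vanished at y ≈ -0.022. That drop was about 6 mm short of where I expected it from the camera's notch edge and the finger width. I did not look into why, but the finger then went down freely at the notch centre I had measured.
- **Key:** I pressed until the tip stood at 42 mm, the height of the hard stop, with about 17–18 N upward and about 6 N sideways. The reading stayed steady until hand-in.
- **Last picture:** the cover was slid back with all three wells exposed, and the finger was in the notch clear of it. Nothing loose looked moved. The small white holder was hidden behind the gripper, so I could not check it there.

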